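Nip a brass valve body in a fixture with a sunken knob

TASK

Stand the brass valve body upright and square between the open jaws of the holding fixture and let go of it. Then turn the knob down in its well clockwise, feeling for the grip, until the red pad holds the valve body with about 12 N (never 30), and leave it clamped. Never press on the fixture's body with more than 20 N, and leave the other things on the bench alone.

Things in the scene. Friction and masses are not known exactly. Their poses are not given: they have to be found in the camera images.
- fixture: fixture bolted to the bench. Origin on the bench; x, y along its edges. Grey base plate 100 (x) by 225 (y from -125 to 100), top z 12. Aluminium block 86 by 86 at y -75, top z 52; round well in it 64 wide, floor z 16. Valve place on the plate: x 0, y 26, between red pad and dark fixed back stop (56 by 20, top z 42), whose face is at y 47 to 53, differing each time: find it by feel
- valve: loose brass valve body, about 0.3 kg, standing upright on the bench: block 36 by 36 by 30 high, above it a square neck 20 by 20 from z 30 to z 58, flats parallel to the block. Origin: centre of the underside, z up along the neck. Grip it by the neck; any of its four sides may face the pad
- jaw: moving steel jaw with a sprung red pad (46 wide, top 25 above this origin). Origin at mid width, in the plane of the unloaded pad's face, 12.5 above the bench. It slides to the fixture's +y, 8 mm per rad of knob, from fixture y 0 at knob 0. Once the valve body meets the back stop the pad yields into the jaw, 5 N per mm, at most 6 mm
- knob_grip (a point): on the knob's axis, at the top of its black grip bar, 42 above the bench, 10 below the well's rim (fixture x 0, y -75); turns with the knob. Bar 36 long (own x), 13 wide (own y), flat sides from z 21 to 42, white line on its -x half; below it a disc 38 wide, top z 21. Fingers straddle the 13 mm width inside the 64 mm well
- knob (a joint): knob angle, rad, 0 to 4, growing clockwise seen from above; starts at 0 to 0.3; bar along the fixture's x at 0. Clockwise closes the jaw. Turning freely takes about 0.2 N m; it stays where left. Gripping adds 0.008 N m per newton on the valve body. Free travel before the grip 1.0 to 2.2 rad, different each time, so regrasp as needed
- meter: bystander: orange multimeter lying flat, 85 by 165 by 36
- basket: bystander: steel filter basket, 62 wide, 28 high
- gasket: bystander: black rubber ring, 72 wide, 9 high
- driver: bystander: screwdriver with red handle, lying on the bench

How it is judged:
By the outcome, as a careful person would: the job done as asked, in the order asked, and still so for the second after the job is handed in, with the robot touching nothing.
It also fails if it takes over 72 s, if anything falls off the work surface, if the arm or the gripper's body presses on something with over 40 N, if the wrist force passes 120 N, or if a joint passes its speed limit or range.

ROBOT

A 7-joint arm with a two-finger parallel gripper is mounted at the origin on the work surface. World frame = base frame: x ahead of the robot, y to its left, z up, the work surface at z = 0. Lengths are in m, angles in rad, forces in N, time in s.
With the tool pointing down it reaches from about 0.425 to 0.875 m from the base axis. Payload 4.7 kg.
Tool frame: the origin (TCP) lies midway between the tips of the shut fingers; the grasp point (between the pads) lies env.grip_point_offset behind it (env.grip_point_offset is the distance from the TCP to the grasp point, in m); z points along the fingers, y is the line along which they close (so a half turn about z gives the same grasp; the last joint's range is limited). The gripper opens to 85 mm and grips with 20 to 120 N. Pads are 22 mm wide; open, the fingers measure 114 mm over their backs; the gripper's body (76 mm by 85 mm) begins 54 mm behind the grasp point. The pads swing forward as they close: fully open they stand 13 mm farther back than shut.
Start: joints at [1.209, 0.321, -0.07, 1.45, 0.023, 1.371, -0.057], TCP at [0.239, -0.605, 0.231] pointing down, gripper open.
Joint ranges: [-2.86, 2.86], [-0.3, 2.09], [-1.38, 1.24], [0.06, 2.45], [-1.56, 4.7], [0.09, 2.05], [-2.69, 2.69]. Speed limits (rad/s): [2.57, 2.57, 3.14, 3.14, 3.14, 3.14, 3.14].

INTERFACE

Orientations are given as a rotation vector (axis times angle).
In Python, from workcell import env, camera gives the robot as it stands.
- The arm moves only by the tool arm_command, never from a script. Its argument "motion" is a list of rows, each an object of numbers: "fingers": the opening, from 0 (shut) to 1 (fully open); "x", "y", "z": the shift along the tool's x, y, z in units of 25 mm (1.0 is 25 mm); "wx", "wy", "wz": the turn, a rotation vector about the tool's x, y, z in units of 6 degrees (1.0 is 6 degrees). A call has 1 to 20 rows; each row is the pose to reach, as a shift and turn from the pose commanded when the call began, along the tool's axes at that moment; what a row does not reach only later rows make up. A row lasts 1/10 s, in which the tool goes at most 50 mm and 8.59 degrees, less where a joint would pass 70% of its speed; a pose out of reach is approached as far as the arm can. A call with a gripper value outside its range is refused whole. The fingers move at their own pace and stop on an object; "newtons" is the grip in N (left out, the last holds). Time passes only in rows, so rows that repeat a pose let the fingers close. It gives the time, the measured TCP pose, the force, the opening and the grip force at its end, in the units of the state.
- env.get_obs(): the state, without advancing time (a new reading comes with each control period).
- camera(name): name is "scene" or "top"; returns a dict with "image" (480x640x3 uint8, blue, green, red), "fx", "fy", "cx", "cy" (pixels), "R" (3x3) and "t" (3): a world point X has camera coordinates R X + t. Camera axes: x right, y down, z forward; pixel columns grow to the right and rows downward; lengths in m; the calibration is good to about 2 mm. A picture is of the moment at which its call begins. There is no depth.
- env.job_done(): hands the job in; it is judged then, once.
The state is a dict: "time": time; "joint_positions": joint angles; "joint_vel": joint speeds; "joint_torque": joint torques, N m; "tool_pos": TCP position; "ee_rot": TCP orientation; "ft_force": force on the tool from outside, world axes, zero at the start; "wrist_torque": the same for the moment, N m; "finger_gap": finger opening in m; "grip_force": force on a finger pad.
Only numpy, scipy, OpenCV 4.12 (cv2) and the standard library are available. Lean on these libraries where they do the work, as an engineer would, in place of code of your own. Each camera call takes 0.05 s, during which the arm holds its last target. There are 200 camera calls.

## Working session

There is one attempt and no reset: what is moved stays moved. The work goes in short steps, Python scripts to look and compute and a tool call to move; the robot and the scene stay as the last step left them, time stands still between calls to the robot, and variables do not carry over. Pictures are saved under pics/ and viewed, at most 10 in all, crops included, and the job is handed in when it is done.

Besides the shell and the picture viewer there is one more tool, called as name([rows], argument=value, ...), one row to a line, values as JSON. arm_command: Moves the arm, as the interface text tells. Its arguments: {"type":"object","properties":{"motion":{"type":"array","items":{"type":"object","properties":{"fingers":{"type":"number"},"x":{"type":"number"},"y":{"type":"number"},"z":{"type":"number"},"wx":{"type":"number"},"wy":{"type":"number"},"wz":{"type":"number"}}}},"newtons":{"type":"number"}},"required":["motion"]}

```bash
mkdir -p pics; python3 - <<'E'
from workcell import env,camera
import cv2,numpy as np
for n in("scene","top"):
    c=camera(n);cv2.imwrite(f"pics/{n}0.png",c["image"]);np.savez(f"{n}0.npz",**c)
    print(n,c["fx"],c["fy"],c["cx"],c["cy"],c["R"].round(4).tolist(),c["t"].round(4).tolist())
print(env.grip_point_offset,env.get_obs())
E
```

```text
scene 436.87970550251777 436.87970550251777 319.4468519945935 245.6069201083022 [[0.0992, 0.9951, 0.0025], [0.8179, -0.0801, -0.5697], [-0.5667, 0.0585, -0.8219]] [-0.211, -0.4622, 1.1489]
top 585.5732535163189 585.5732535163189 329.25948131501 242.03292691216905 [[-0.0231, -0.9997, 0.001], [-0.9932, 0.0229, -0.1145], [0.1144, -0.0036, -0.9934]] [0.1598, 0.6026, 1.2004]
0.0187 {'time': 0.1, 'joint_positions': array([ 1.20911344,  0.32176591, -0.07008038,  1.45151954,  0.02256811,
        1.37080466, -0.05689392]), 'joint_vel': array([-0.00023321, -0.00050536,  0.0011077 , -0.00499437,  0.00026258,
       -0.00014288, -0.00074405]), 'joint_torque': array([-2.17214364e-06, -4.94878650e+01, -3.83872194e-01, -3.15212595e+01,
        1.30858953e-02,  7.41023017e-03, -1.75537042e-05]), 'tool_pos': array([ 0.23834249, -0.60422193,  0.23033856]), 'ee_rot': array([-3.08465580e+00, -5.86534775e-01,  5.96767640e-04]), 'ft_force': array([-0.28985486,  0.34299058,  0.02410916]), 'wrist_torque': array([ 0.01578018, -0.01503474,  0.0100215 ]), 'grip_force': 0.0, 'finger_gap': 0.08538123545132266}
```

View pics/top0.png

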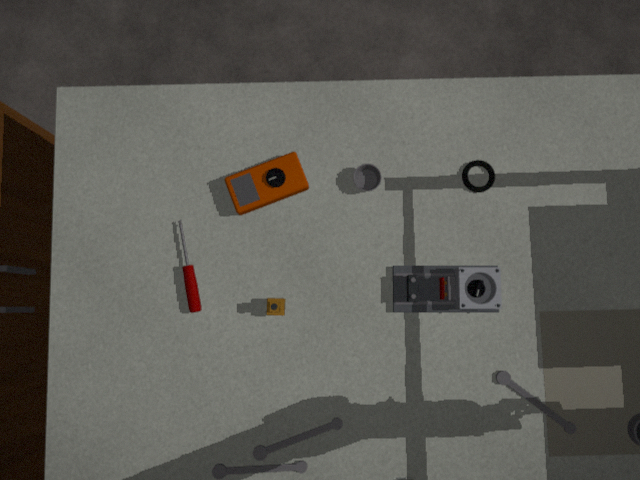

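View pics/scene0.png

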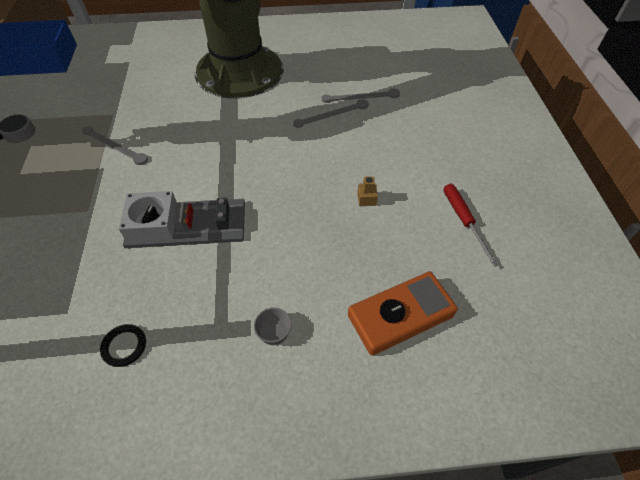

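The top view shows the valve at about (272,307), the fixture spanning about (393–502, 264–312), and the knob at (481,288). The scene view shows the valve upright at (368,192) and the fixture at (185,217). Next I'll zoom in on the details.

```bash
cat > h.py <<'E'
import numpy as np,cv2
def load(n): return dict(np.load(n+".npz"))
def ray(c,px,z):
    px=np.atleast_2d(px).astype(float);d=np.c_[(px[:,0]-c["cx"])/c["fx"],(px[:,1]-c["cy"])/c["fy"],np.ones(len(px))]@c["R"]
    o=-c["R"].T@c["t"]; return o+d*((z-o[2])/d[:,2])[:,None]
def proj(c,X):
    p=np.atleast_2d(X)@c["R"].T+c["t"]; return np.c_[p[:,0]/p[:,2]*c["fx"]+c["cx"],p[:,1]/p[:,2]*c["fy"]+c["cy"]]
E
python3 - <<'E'
from h import *
t=load("top0");s=load("scene0")
def crop(c,x,y,w,h,k): return cv2.resize(c["image"][y:y+h,x:x+w],None,fx=k,fy=k,interpolation=cv2.INTER_CUBIC)
a=crop(t,385,255,125,65,6);b=crop(t,255,290,40,34,7);d=crop(s,350,170,40,40,6)
o=np.zeros((390+245,800,3),np.uint8);o[:390,:750]=a;o[390:390+238,:280]=b;o[390:630,300:540]=d
cv2.imwrite("pics/c1.png",cv2.convertScaleAbs(o[:600],alpha=1.6))
hsv=cv2.cvtColor(t["image"],cv2.COLOR_BGR2HSV)
print(hsv[307,272],hsv[300,281],hsv[288,443])
m=cv2.inRange(hsv,(10,120,60),(30,255,255));m[:280]=0
n,l,st,ce=cv2.connectedComponentsWithStats(m);i=1+st[1:,4].argmax();print(st[i],ce[i])
r=cv2.minAreaRect(np.argwhere(l==i)[:,::-1].astype(np.float32));print(r)
# block top
g=cv2.inRange(hsv,(0,0,125),(180,60,255));g[:,:455]=0;g[:,506:]=0;g[:258]=0;g[318:]=0
print(hsv[268,462],hsv[255,480])
E
```

```text
[100  17  46] [ 19 196 113] [  4 213  67]
[267 298  18  17 254] [275.41732283 306.27165354]
((275.5, 306.0), (16.0, 17.0), 90.0)
[120  12 105] [ 34  16 126]
```

View pics/c1.png

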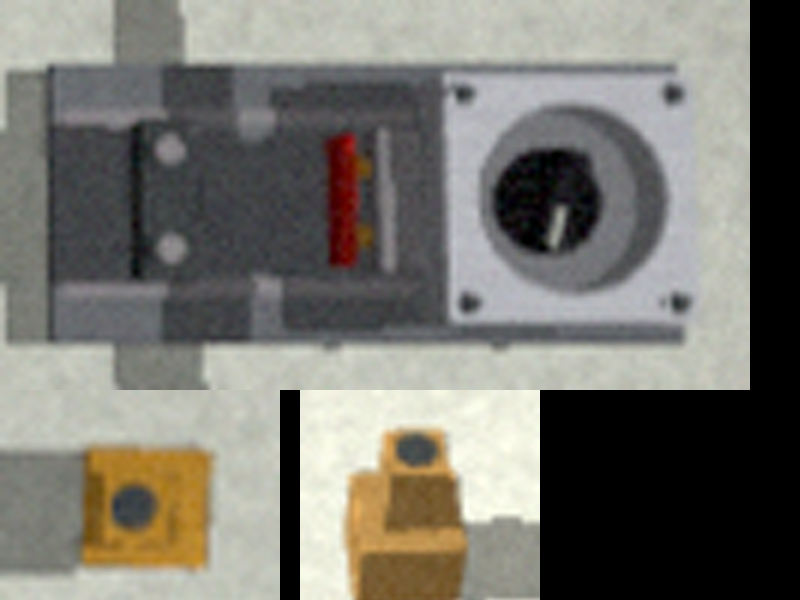

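The crop shows the block's four screws at about (464,93), (674,93), (468,302) and (681,302). The bar's white line points down and slightly left, which is about 0.2 rad. The valve's bore is at about (132,507), with its block nearly square to the image.

```bash
python3 - <<'E'
from h import *
t=load("top0");s=load("scene0")
src=lambda p,o,k:(np.array(p,float)+.5)/k-.5+o
# screws -> fixture
P=src([[464,93],[674,93],[468,302],[681,302]],[385,255],6);W=ray(t,P,.052)[:,:2]
print("screws",W.round(4).tolist(),"centre",W.mean(0).round(4))
yd=(W[0]-W[1]+W[2]-W[3]);xd=(W[0]+W[1]-W[2]-W[3]);print("sep",np.linalg.norm(yd)/2,np.linalg.norm(xd)/2,"yaw",np.arctan2(-yd[0],yd[1]),np.arctan2(xd[1],xd[0]))
# block-top quads by brightness
for n,c,roi in(("top",t,(440,258,510,320)),("scene",s,(115,185,180,245))):
    x0,y0,x1,y1=roi;im=cv2.resize(c["image"][y0:y1,x0:x1],None,fx=6,fy=6,interpolation=cv2.INTER_CUBIC)
    hsv=cv2.cvtColor(im,cv2.COLOR_BGR2HSV)
    # bluish-grey aluminium vs warm table
    d=im[:,:,0].astype(int)-im[:,:,2]
    m=((d>=2)&(im.max(2)>75)).astype(np.uint8)*255
    m=cv2.morphologyEx(m,cv2.MORPH_CLOSE,np.ones((9,9)));m=cv2.morphologyEx(m,cv2.MORPH_OPEN,np.ones((13,13)))
    cs=max(cv2.findContours(m,0,1)[0],key=cv2.contourArea)
    w=ray(c,src(cs[:,0],[x0,y0],6),.052)[:,:2]
    print(n,"rect",cv2.minAreaRect((w*1000).astype(np.float32)))
    cv2.drawContours(im,[cs],-1,(0,0,255),1);cv2.imwrite(f"pics/b_{n}.png",im)
# valve
for n,c,roi in(("top",t,(260,292,292,322)),("scene",s,(352,172,386,212))):
    x0,y0,x1,y1=roi;im=cv2.resize(c["image"][y0:y1,x0:x1],None,fx=8,fy=8,interpolation=cv2.INTER_CUBIC)
    hsv=cv2.cvtColor(im,cv2.COLOR_BGR2HSV);m=cv2.inRange(hsv,(8,90,30),(32,255,255))
    cs,hi=cv2.findContours(m,cv2.RETR_CCOMP,1)
    o=max(cs,key=cv2.contourArea);ap=cv2.approxPolyDP(o,8,True)[:,0]
    print(n,"poly",src(ap,[x0,y0],8).round(1).tolist())
    for q,hh in zip(cs,hi[0]):
        if hh[3]>=0 and cv2.contourArea(q)>100:
            e=cv2.minEnclosingCircle(q);M=cv2.moments(q);p=src([M["m10"]/M["m00"],M["m01"]/M["m00"]],[x0,y0],8)
            print(" bore",p.round(2),ray(c,p,.058).round(4),cv2.contourArea(q))
    w=ray(c,src(o[:,0],[x0,y0],8),.03)[:,:2]; print(" rect z30",cv2.minAreaRect((w*1000).astype(np.float32)))
a=cv2.imread("pics/b_top.png");b=cv2.imread("pics/b_scene.png");o=np.zeros((380,800,3),np.uint8)
o[:a.shape[0],:a.shape[1]]=a;b=b[:380,:380];o[:b.shape[0],420:420+b.shape[1]]=b;cv2.imwrite("pics/b.png",o)
E
```

```text
screws [[0.5394, -0.1269], [0.5377, -0.1993], [0.4678, -0.1248], [0.4661, -0.1977]] centre [ 0.5027 -0.1622]
sep 0.07266629750787752 0.07162559087638504 yaw -0.023088423234770943 -0.026195578356110926
top rect ((503.3350830078125, -161.75314331054688), (87.16372680664062, 89.80059814453125), 88.67925262451172)
scene rect ((578.1550903320312, -142.4403076171875), (12.96992015838623, 5.39968204498291), 84.40760803222656)
top poly [[266.7, 298.6], [266.6, 314.4], [283.8, 314.4], [284.2, 298.6]]
 bore [273.51 306.27] [[0.474  0.2629 0.058 ]] 1796.5
 rect z30 ((473.8252868652344, 261.52557373046875), (38.542789459228516, 35.554752349853516), 87.37991333007812)
scene poly [[372.6, 176.3], [370.4, 176.8], [372.4, 179.7], [371.1, 181.7], [366.3, 181.1], [365.6, 179.1], [366.9, 176.7], [364.1, 176.7], [362.8, 182.9], [357.9, 184.1], [357.2, 194.9], [359.4, 205.4], [373.8, 205.1], [375.9, 203.8], [377.3, 194.7]]
 rect z30 ((477.28570556640625, 258.80133056640625), (39.78400802612305, 76.23422241210938), 86.50886535644531)
```

View pics/b.png

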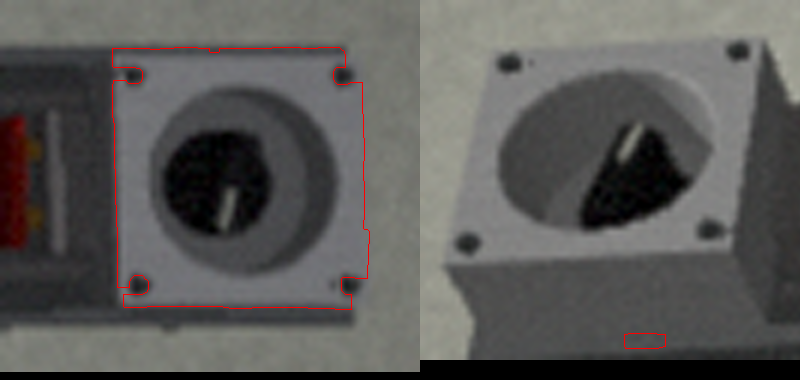

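The overlay shows the scene-camera screws at crop (90,64), (318,50), (47,243) and (290,230). The fixture yaw is about -1.4° and the valve is nearly square to it. I'll move over the valve now.

arm_command([
  {"x": 1.5, "y": -1.2, "wz": -1.2, "fingers": 0.6},
  {"x": 3, "y": -2.4, "wz": -2.4},
  {"x": 4.5, "y": -3.6, "wz": -3.6},
  {"x": 6, "y": -4.8, "wz": -4.8},
  {"x": 7.5, "y": -6, "wz": -6},
  {"x": 9, "y": -7.2, "wz": -7.2},
  {"x": 10.5, "y": -8.4, "wz": -8.4},
  {"x": 12, "y": -9.6, "wz": -9.6},
  {"x": 13.5, "y": -10.8, "wz": -10.8},
  {"x": 15, "y": -12, "wz": -11.2},
  {"x": 16.2, "y": -13.5, "wz": -11.2},
  {"x": 16.8, "y": -15.3, "wz": -11.2},
  {"x": 17.4, "y": -17.1, "wz": -11.2},
  {"x": 18, "y": -18.9, "wz": -11.2},
  {"x": 18.6, "y": -20.7, "wz": -11.2},
  {"x": 19.2, "y": -22.5, "wz": -11.2},
  {"x": 19.8, "y": -24.3, "wz": -11.2},
  {"x": 20.4, "y": -26, "wz": -11.2},
  {"x": 21, "y": -27.5, "wz": -11.2},
  {"x": 21.5, "y": -28.8, "wz": -11.2},
])

```text
schema error: expected keys fingers, x, y, z, wx, wy, wz
```

```bash
python3 - <<'E'
from h import *
from workcell import env
from scipy.spatial.transform import Rotation as Ro
t=load("top0");s=load("scene0")
src=lambda p,o,k:(np.array(p,float)+.5)/k-.5+o
P=src([[464,93],[674,93],[468,302],[681,302]],[385,255],6);W=ray(t,P,.052)[:,:2]
# scene: top-right screw in world etc; order to match +x+y,+x-y,-x+y,-x-y
Q=src([[290,230],[47,243],[318,50],[90,64]],[115,185],6);V=ray(s,Q,.052)[:,:2]
for w in(W,V):
    c=w.mean(0);yd=w[0]-w[1]+w[2]-w[3];xd=w[0]+w[1]-w[2]-w[3];print(c.round(4),np.arctan2(-yd[0],yd[1]).round(4),np.arctan2(xd[1],xd[0]).round(4),np.linalg.norm(yd)/2,np.linalg.norm(xd)/2)
print("bore",ray(t,[273.51,306.27],.058),ray(s,[369.1,179.6],.058))
o=env.get_obs();print(o["time"],o["tool_pos"],Ro.from_rotvec(o["ee_rot"]).as_matrix().round(4).tolist(),o["joint_positions"].round(3),o["finger_gap"])
E
```

```text
[ 0.5027 -0.1622] -0.0231 -0.0262 0.07266629750787752 0.07162559087638504
[ 0.5014 -0.1627] -0.0218 -0.0261 0.07184099321299044 0.07205685003259785
bore [[0.47395268 0.26287681 0.058     ]] [[0.47452772 0.26142181 0.058     ]]
0.1 [ 0.23834249 -0.60422193  0.23033856] [[0.9302, 0.367, -0.0007], [0.367, -0.9302, 0.0016], [-0.0001, -0.0017, -1.0]] [ 1.209  0.322 -0.07   1.452  0.023  1.371 -0.057] 0.08538123545132266
```

arm_command([
  {"x": 1.5, "y": -1.2, "z": 0, "wx": 0, "wy": 0, "wz": -1.2, "fingers": 0.6},
  {"x": 3, "y": -2.4, "z": 0, "wx": 0, "wy": 0, "wz": -2.4, "fingers": 0.6},
  {"x": 4.5, "y": -3.6, "z": 0, "wx": 0, "wy": 0, "wz": -3.6, "fingers": 0.6},
  {"x": 6, "y": -4.8, "z": 0, "wx": 0, "wy": 0, "wz": -4.8, "fingers": 0.6},
  {"x": 7.5, "y": -6, "z": 0, "wx": 0, "wy": 0, "wz": -6, "fingers": 0.6},
  {"x": 9, "y": -7.2, "z": 0, "wx": 0, "wy": 0, "wz": -7.2, "fingers": 0.6},
  {"x": 10.5, "y": -8.4, "z": 0, "wx": 0, "wy": 0, "wz": -8.4, "fingers": 0.6},
  {"x": 12, "y": -9.6, "z": 0, "wx": 0, "wy": 0, "wz": -9.6, "fingers": 0.6},
  {"x": 13.5, "y": -10.8, "z": 0, "wx": 0, "wy": 0, "wz": -10.8, "fingers": 0.6},
  {"x": 15, "y": -12, "z": 0, "wx": 0, "wy": 0, "wz": -11.2, "fingers": 0.6},
  {"x": 16.2, "y": -13.5, "z": 0, "wx": 0, "wy": 0, "wz": -11.2, "fingers": 0.6},
  {"x": 16.8, "y": -15.3, "z": 0, "wx": 0, "wy": 0, "wz": -11.2, "fingers": 0.6},
  {"x": 17.4, "y": -17.1, "z": 0, "wx": 0, "wy": 0, "wz": -11.2, "fingers": 0.6},
  {"x": 18, "y": -18.9, "z": 0, "wx": 0, "wy": 0, "wz": -11.2, "fingers": 0.6},
  {"x": 18.6, "y": -20.7, "z": 0, "wx": 0, "wy": 0, "wz": -11.2, "fingers": 0.6},
  {"x": 19.2, "y": -22.5, "z": 0, "wx": 0, "wy": 0, "wz": -11.2, "fingers": 0.6},
  {"x": 19.8, "y": -24.3, "z": 0, "wx": 0, "wy": 0, "wz": -11.2, "fingers": 0.6},
  {"x": 20.4, "y": -26, "z": 0, "wx": 0, "wy": 0, "wz": -11.2, "fingers": 0.6},
  {"x": 21, "y": -27.5, "z": 0, "wx": 0, "wy": 0, "wz": -11.2, "fingers": 0.6},
  {"x": 21.5, "y": -28.8, "z": 0, "wx": 0, "wy": 0, "wz": -11.2, "fingers": 0.6},
])

```text
time: 2.1
tool_pos: [0.4736, 0.2646, 0.2312]
ee_rot: [-2.245, -2.198, -0.0]
ft_force: [0.6, 0.5, 0.5]
finger_gap: 0.0513
grip_force: 0.0
```

```bash
cat > st.py <<'E'
import numpy as np,sys
from workcell import env
from scipy.spatial.transform import Rotation as Ro
def st(target=None,ang=None):
    o=env.get_obs();R=Ro.from_rotvec(o["ee_rot"]).as_matrix()
    a=np.degrees(np.arctan2(R[1,1],R[0,1]))
    print("t",round(o["time"],2),"tcp",o["tool_pos"].round(4),"yang",a.round(2),"tilt",R[:2,2].round(4),"gap",round(o["finger_gap"],4),"grip",round(o["grip_force"],1),"F",o["ft_force"].round(2),"M",o["wrist_torque"].round(3),"q7",o["joint_positions"][6].round(2))
    if target is not None: print("units",(R.T@(np.array(target)-o["tool_pos"])/.025).round(2))
    if ang is not None: print("wz",round((a-ang)/6,2))
E
python3 -c "
from st import *
st([.4742,.2622,.036],-1.4)"
```

```text
t 2.1 tcp [0.4736 0.2646 0.2312] yang -1.2 tilt [0.     0.0001] gap 0.0513 grip 0.0 F [0.59 0.52 0.54] M [ 0.021 -0.04  -0.011] q7 -0.7
units [-0.1   0.03  7.81]
wz 0.03
```

arm_command([
  {"x": -0.1, "y": 0, "z": 2, "wx": 0, "wy": 0, "wz": 0, "fingers": 0.6},
  {"x": -0.1, "y": 0, "z": 4, "wx": 0, "wy": 0, "wz": 0, "fingers": 0.6},
  {"x": -0.1, "y": 0, "z": 5.5, "wx": 0, "wy": 0, "wz": 0, "fingers": 0.6},
  {"x": -0.1, "y": 0, "z": 6.5, "wx": 0, "wy": 0, "wz": 0, "fingers": 0.6},
  {"x": -0.1, "y": 0, "z": 7.2, "wx": 0, "wy": 0, "wz": 0, "fingers": 0.6},
  {"x": -0.1, "y": 0, "z": 7.7, "wx": 0, "wy": 0, "wz": 0, "fingers": 0.6},
  {"x": -0.1, "y": 0, "z": 7.8, "wx": 0, "wy": 0, "wz": 0, "fingers": 0.6},
  {"x": -0.1, "y": 0, "z": 7.8, "wx": 0, "wy": 0, "wz": 0, "fingers": 0.1},
  {"x": -0.1, "y": 0, "z": 7.8, "wx": 0, "wy": 0, "wz": 0, "fingers": 0.1},
  {"x": -0.1, "y": 0, "z": 7.8, "wx": 0, "wy": 0, "wz": 0, "fingers": 0.1},
  {"x": -0.1, "y": 0, "z": 7.8, "wx": 0, "wy": 0, "wz": 0, "fingers": 0.1},
  {"x": -0.1, "y": 0, "z": 7.8, "wx": 0, "wy": 0, "wz": 0, "fingers": 0.1},
  {"x": -0.1, "y": 0, "z": 7.8, "wx": 0, "wy": 0, "wz": 0, "fingers": 0.1},
], newtons=25)

```text
time: 3.4
tool_pos: [0.4749, 0.2603, 0.0374]
ee_rot: [2.245, 2.196, 0.002]
ft_force: [-2.1, -0.7, 5.3]
finger_gap: 0.0195
grip_force: 30.5
```

```bash
python3 -c "
from st import *
st()
from workcell import camera;import cv2,numpy as np
a=camera('top')['image'][270:340,235:315];b=camera('scene')['image'][130:220,320:410]
o=np.zeros((450,800,3),np.uint8);o[:350,:400]=cv2.resize(a,(400,350));o[:400,400:800]=cv2.resize(b,(400,400));cv2.imwrite('pics/g1.png',cv2.convertScaleAbs(o,alpha=1.5))"
```

```text
t 3.4 tcp [0.4749 0.2603 0.0374] yang -1.26 tilt [0.0017 0.0003] gap 0.0195 grip 30.5 F [-2.14 -0.73  5.31] M [-0.03   0.248  0.015] q7 -0.85
```

View pics/g1.png

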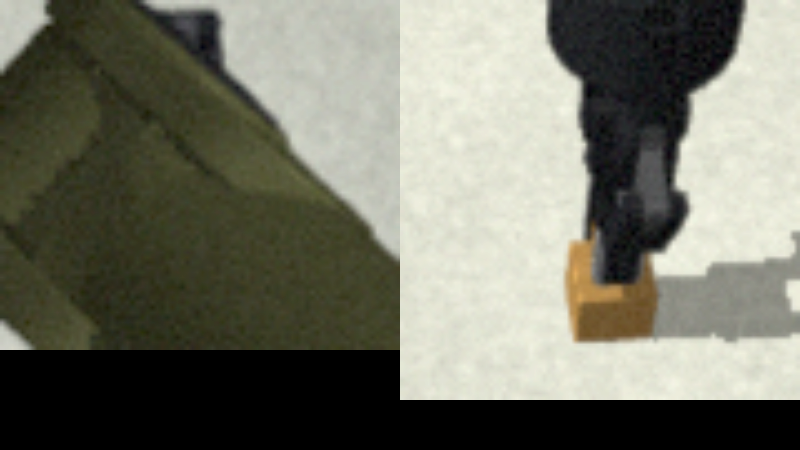

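The scene view shows the gripper over the upright valve, gripping its neck with a 19.5 mm gap. Next I'll lift and carry it.

arm_command([
  {"x": 0, "y": 0, "z": -0.6, "wx": 0, "wy": 0, "wz": 0, "fingers": 0.1},
  {"x": 0, "y": 0, "z": -1.6, "wx": 0, "wy": 0, "wz": 0, "fingers": 0.1},
  {"x": 0, "y": 0, "z": -2.8, "wx": 0, "wy": 0, "wz": 0, "fingers": 0.1},
  {"x": -0.8, "y": 0.1, "z": -3.8, "wx": 0, "wy": 0, "wz": 0, "fingers": 0.1},
  {"x": -2, "y": 0.2, "z": -4.5, "wx": 0, "wy": 0, "wz": 0, "fingers": 0.1},
  {"x": -3.5, "y": 0.4, "z": -4.5, "wx": 0, "wy": 0, "wz": 0, "fingers": 0.1},
  {"x": -5, "y": 0.6, "z": -4.5, "wx": 0, "wy": 0, "wz": 0, "fingers": 0.1},
  {"x": -6.5, "y": 0.8, "z": -4.5, "wx": 0, "wy": 0, "wz": 0, "fingers": 0.1},
  {"x": -8, "y": 1, "z": -4.5, "wx": 0, "wy": 0, "wz": 0, "fingers": 0.1},
  {"x": -9.5, "y": 1.2, "z": -4.5, "wx": 0, "wy": 0, "wz": 0, "fingers": 0.1},
  {"x": -11, "y": 1.3, "z": -4.5, "wx": 0, "wy": 0, "wz": 0, "fingers": 0.1},
  {"x": -12.2, "y": 1.4, "z": -4.5, "wx": 0, "wy": 0, "wz": 0, "fingers": 0.1},
  {"x": -12.9, "y": 1.5, "z": -4.5, "wx": 0, "wy": 0, "wz": 0, "fingers": 0.1},
  {"x": -12.9, "y": 1.5, "z": -4.5, "wx": 0, "wy": 0, "wz": 0, "fingers": 0.1},
  {"x": -12.9, "y": 1.5, "z": -4.5, "wx": 0, "wy": 0, "wz": 0, "fingers": 0.1},
])

```text
time: 5.0
tool_pos: [0.5042, -0.0629, 0.1489]
ee_rot: [-2.246, -2.196, -0.0]
ft_force: [0.4, 0.8, -3.0]
finger_gap: 0.0193
grip_force: 29.2
```

```bash
python3 -c "
from st import *
st([.5045,-.0628,.050],-1.4)
from workcell import camera;import cv2,numpy as np
a=camera('top')['image'][220:320,380:510];b=camera('scene')['image'][120:260,110:290]
o=np.zeros((311,800,3),np.uint8);o[:307,:399]=cv2.resize(a,(399,307));o[:311,400:800]=cv2.resize(b,(400,311));cv2.imwrite('pics/g2.png',cv2.convertScaleAbs(o,alpha=1.5))"
```

```text
t 5.0 tcp [ 0.5042 -0.0629  0.1489] yang -1.29 tilt [-0.0004  0.0007] gap 0.0193 grip 29.2 F [ 0.4   0.81 -2.97] M [ 0.054  0.006 -0.026] q7 -0.02
units [-0.    0.01  3.96]
wz 0.02
```

View pics/g2.png

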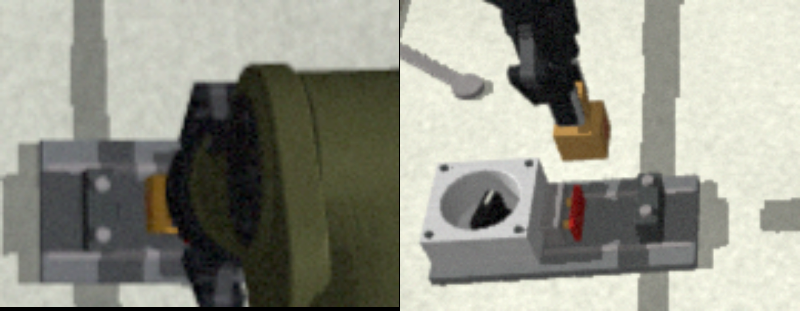

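The valve is held upright over its place. The top view shows its left edge at crop x≈147 and the stop bolts at x≈102. I'll refine its offset along y.

```bash
python3 - <<'E'
from h import *
from workcell import camera
for n,r in(("top",(255,310,415,450)),("scene",(150,200,170,215))):
    c=camera(n);y0,y1,x0,x1=r;im=cv2.resize(c["image"][y0:y1,x0:x1],None,fx=6,fy=6,interpolation=cv2.INTER_CUBIC)
    m=cv2.inRange(cv2.cvtColor(im,cv2.COLOR_BGR2HSV),(10,110,40),(32,255,255))
    q=max(cv2.findContours(m,0,1)[0],key=cv2.contourArea)[:,0];p=(q+.5)/6-.5+[x0,y0]
    print(n,p.min(0),p.max(0))
    for zz in(.1415,.1115):
        w=ray(c,p,zz);print(zz,"y max",w[:,1].max(),np.percentile(w[:,1],[75,90,97]).round(4),"x",w[:,0].min(),w[:,0].max())
E
```

```text
top [426.25       276.41666667] [437.25       295.58333333]
0.1415 y max -0.036746667203736094 [-0.0379 -0.0374 -0.0371] x 0.48638005222381747 0.5231080282677852
0.1115 y max -0.041759386537551985 [-0.0429 -0.0425 -0.0421] x 0.4869591985018472 0.5246711069135364
scene [178.91666667 155.91666667] [203.58333333 191.25      ]
0.1415 y max -0.036101383256831474 [-0.0427 -0.0367 -0.0364] x 0.46545467957825903 0.5490832790923652
0.1115 y max -0.04397854716249054 [-0.051  -0.0446 -0.0442] x 0.43297281114103425 0.5212477658029901
```

arm_command([
  {"x": 0, "y": 0, "z": 1, "wx": 0, "wy": 0, "wz": 0, "fingers": 0.1},
  {"x": 0, "y": 0, "z": 2, "wx": 0, "wy": 0, "wz": 0, "fingers": 0.1},
  {"x": 0, "y": 0, "z": 2.6, "wx": 0, "wy": 0, "wz": 0, "fingers": 0.1},
  {"x": 0, "y": 0, "z": 3.1, "wx": 0, "wy": 0, "wz": 0, "fingers": 0.1},
  {"x": 0, "y": 0, "z": 3.4, "wx": 0, "wy": 0, "wz": 0, "fingers": 0.1},
  {"x": 0, "y": 0, "z": 3.6, "wx": 0, "wy": 0, "wz": 0, "fingers": 0.1},
  {"x": 0, "y": 0, "z": 3.75, "wx": 0, "wy": 0, "wz": 0, "fingers": 0.1},
  {"x": 0, "y": 0, "z": 3.85, "wx": 0, "wy": 0, "wz": 0, "fingers": 0.1},
  {"x": 0, "y": 0, "z": 3.85, "wx": 0, "wy": 0, "wz": 0, "fingers": 0.1},
])

```text
time: 6.1
tool_pos: [0.5047, -0.0635, 0.0526]
ee_rot: [2.246, 2.197, -0.0]
ft_force: [-0.3, 0.7, -2.4]
finger_gap: 0.0192
grip_force: 29.2
```

```bash
python3 -c "
from st import *
st([.5045,-.0628,.0494],-1.4)"
```

```text
t 6.1 tcp [ 0.5047 -0.0635  0.0526] yang -1.27 tilt [ 0.0002 -0.0002] gap 0.0192 grip 29.2 F [-0.31  0.72 -2.35] M [-0.014  0.019 -0.031] q7 -0.11
units [ 0.03 -0.01  0.13]
wz 0.02
```

arm_command([
  {"x": 0, "y": 0, "z": 0.05, "wx": 0, "wy": 0, "wz": 0, "fingers": 0.1},
  {"x": 0, "y": 0, "z": 0.1, "wx": 0, "wy": 0, "wz": 0, "fingers": 0.1},
  {"x": 0, "y": 0, "z": 0.1, "wx": 0, "wy": 0, "wz": 0, "fingers": 0.1},
])

```text
time: 6.4
tool_pos: [0.5046, -0.0635, 0.0501]
ee_rot: [2.246, 2.196, -0.0]
ft_force: [0.5, 0.9, -3.3]
finger_gap: 0.0192
grip_force: 29.2
```

arm_command([
  {"x": 0, "y": 0, "z": 0.03, "wx": 0, "wy": 0, "wz": 0, "fingers": 0.1},
  {"x": 0, "y": 0, "z": 0.05, "wx": 0, "wy": 0, "wz": 0, "fingers": 0.1},
  {"x": 0, "y": 0, "z": 0.05, "wx": 0, "wy": 0, "wz": 0, "fingers": 0.1},
])

```text
time: 6.7
tool_pos: [0.5047, -0.0635, 0.0495]
ee_rot: [2.246, 2.196, -0.001]
ft_force: [-3.6, -0.1, 4.9]
finger_gap: 0.0194
grip_force: 30.3
```

arm_command([
  {"x": 0, "y": 0, "z": 0, "wx": 0, "wy": 0, "wz": 0, "fingers": 0.5},
  {"x": 0, "y": 0, "z": 0, "wx": 0, "wy": 0, "wz": 0, "fingers": 0.5},
  {"x": 0, "y": 0, "z": 0, "wx": 0, "wy": 0, "wz": 0, "fingers": 0.5},
  {"x": 0, "y": 0, "z": 0, "wx": 0, "wy": 0, "wz": 0, "fingers": 0.5},
  {"x": 0, "y": 0, "z": -0.7, "wx": 0, "wy": 0, "wz": 0, "fingers": 0.5},
  {"x": 0, "y": 0, "z": -2, "wx": 0, "wy": 0, "wz": 0, "fingers": 0.5},
  {"x": -1, "y": 0, "z": -3.5, "wx": 0, "wy": 0, "wz": -1.2, "fingers": 0.35},
  {"x": -2.5, "y": 0, "z": -4, "wx": 0, "wy": 0, "wz": -2.5, "fingers": 0.25},
  {"x": -4, "y": 0, "z": -4, "wx": 0, "wy": 0, "wz": -3.8, "fingers": 0.25},
  {"x": -4, "y": 0, "z": -4, "wx": 0, "wy": 0, "wz": -5.1, "fingers": 0.25},
  {"x": -4, "y": 0, "z": -4, "wx": 0, "wy": 0, "wz": -6.4, "fingers": 0.25},
  {"x": -4, "y": 0, "z": -4, "wx": 0, "wy": 0, "wz": -7.7, "fingers": 0.25},
  {"x": -4, "y": 0, "z": -4, "wx": 0, "wy": 0, "wz": -9, "fingers": 0.25},
  {"x": -4, "y": 0, "z": -4, "wx": 0, "wy": 0, "wz": -10.3, "fingers": 0.25},
  {"x": -4, "y": 0, "z": -4, "wx": 0, "wy": 0, "wz": -11.6, "fingers": 0.25},
  {"x": -4, "y": 0, "z": -4, "wx": 0, "wy": 0, "wz": -13, "fingers": 0.25},
  {"x": -4, "y": 0, "z": -4, "wx": 0, "wy": 0, "wz": -13, "fingers": 0.25},
])

```text
time: 8.4
tool_pos: [0.5024, -0.1633, 0.1487]
ee_rot: [0.362, 3.121, 0.0]
ft_force: [-0.1, 0.5, -0.1]
finger_gap: 0.0211
grip_force: 0.0
```

```bash
python3 - <<'E'
from st import *
from h import *
from workcell import camera
# knob angle: white line in initial images
for n,r in(("top",(275,300,465,490)),("scene",(190,225,130,170))):
    c=load(n+"0");y0,y1,x0,x1=r;im=cv2.resize(c["image"][y0:y1,x0:x1],None,fx=6,fy=6,interpolation=cv2.INTER_CUBIC)
    g=cv2.cvtColor(im,cv2.COLOR_BGR2GRAY)
    # black grip region: bright within hull of dark
    dk=(g<38).astype(np.uint8)*255; q=max(cv2.findContours(dk,0,1)[0],key=cv2.contourArea);h=np.zeros_like(g);cv2.drawContours(h,[cv2.convexHull(q)],-1,255,-1);h=cv2.erode(h,np.ones((7,7)))
    m=((g>85)&(h>0)).astype(np.uint8);k,l,stt,ce=cv2.connectedComponentsWithStats(m);i=1+stt[1:,4].argmax()
    p=(np.argwhere(l==i)[:,::-1]+.5)/6-.5+[x0,y0];w=ray(c,p,.042)[:,:2];mu=w.mean(0);u=np.linalg.svd(w-mu,full_matrices=False)[2][0]
    u=u if u[0]>0 else -u;print(n,stt[i],mu.round(4),"line angle deg",np.degrees(np.arctan2(u[1],u[0])))
    d=mu-[.502,-.1624];print("  from centre",d.round(4),np.degrees(np.arctan2(-d[1],-d[0])))
st([.502,-.1624,.1],78)
a=camera('scene');np.savez("scene1.npz",**a);b=a["image"][100:270,100:300]
cv2.imwrite('pics/g3.png',cv2.convertScaleAbs(cv2.resize(b,(700,595)),alpha=1.5))
E
```

```text
top [ 72  91  11  33 168] [ 0.4929 -0.1593] line angle deg -16.90461472719333
  from centre [-0.0091  0.0031] -19.01115989011488
scene [110 102  21  27 267] [ 0.4932 -0.1601] line angle deg -16.61832436676041
  from centre [-0.0088  0.0023] -14.346173672997578
t 8.4 tcp [ 0.5024 -0.1633  0.1487] yang 76.75 tilt [0.     0.0001] gap 0.0211 grip 0.0 F [-0.06  0.49 -0.08] M [ 0.03  -0.009  0.068] q7 1.48
units [0.02 0.03 1.95]
wz -0.21
```

View pics/g3.png

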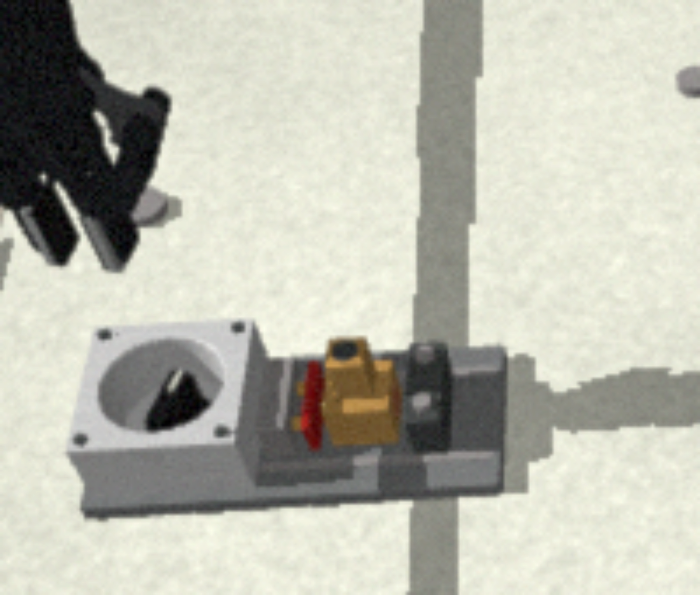

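The valve stands free and upright between the pad and the stop. The bar's line is at -16.8° in world, so the knob is at about 0.27 rad. I'll lower the fingers into the well.

arm_command([
  {"x": 0, "y": 0, "z": 1, "wx": 0, "wy": 0, "wz": 0.6, "fingers": 0.25},
  {"x": 0, "y": 0.03, "z": 2, "wx": 0, "wy": 0, "wz": 0.6, "fingers": 0.25},
  {"x": 0, "y": 0.03, "z": 2.8, "wx": 0, "wy": 0, "wz": 0.6, "fingers": 0.25},
  {"x": 0, "y": 0.03, "z": 3.4, "wx": 0, "wy": 0, "wz": 0.6, "fingers": 0.25},
  {"x": 0, "y": 0.03, "z": 3.8, "wx": 0, "wy": 0, "wz": 0.6, "fingers": 0.25},
  {"x": 0, "y": 0.03, "z": 4, "wx": 0, "wy": 0, "wz": 0.6, "fingers": 0.25},
  {"x": 0, "y": 0.03, "z": 4.2, "wx": 0, "wy": 0, "wz": 0.6, "fingers": 0.25},
  {"x": 0, "y": 0.03, "z": 4.2, "wx": 0, "wy": 0, "wz": 0.6, "fingers": 0.25},
])

```text
time: 9.25
tool_pos: [0.5026, -0.1627, 0.0437]
ee_rot: [0.461, 3.108, -0.0]
ft_force: [0.4, -0.2, 0.5]
finger_gap: 0.0214
grip_force: 0.0
```

```bash
python3 -c "
from st import *
st([.502,-.1624,.026],73.2)"
```

```text
t 9.25 tcp [ 0.5026 -0.1627  0.0437] yang 73.11 tilt [ 0.     -0.0001] gap 0.0214 grip 0.0 F [ 0.36 -0.18  0.52] M [-0.023  0.038 -0.022] q7 1.32
units [0.03 0.   0.71]
wz -0.01
```

arm_command([
  {"x": 0, "y": 0, "z": 0.15, "wx": 0, "wy": 0, "wz": 0, "fingers": 0.25},
  {"x": 0, "y": 0, "z": 0.3, "wx": 0, "wy": 0, "wz": 0, "fingers": 0.25},
  {"x": 0, "y": 0, "z": 0.45, "wx": 0, "wy": 0, "wz": 0, "fingers": 0.25},
  {"x": 0, "y": 0, "z": 0.55, "wx": 0, "wy": 0, "wz": 0, "fingers": 0.25},
  {"x": 0, "y": 0, "z": 0.6, "wx": 0, "wy": 0, "wz": 0, "fingers": 0.25},
  {"x": 0, "y": 0, "z": 0.6, "wx": 0, "wy": 0, "wz": 0, "fingers": 0.25},
])

```text
time: 9.85
tool_pos: [0.5024, -0.1626, 0.0286]
ee_rot: [-0.461, -3.107, -0.0]
ft_force: [-1.1, 0.3, -0.3]
finger_gap: 0.0216
grip_force: 0.0
```

```bash
python3 -c "
from st import *
st([.502,-.1624,.026],73.2)"
```

```text
t 9.85 tcp [ 0.5024 -0.1626  0.0286] yang 73.13 tilt [-0.0003  0.0001] gap 0.0216 grip 0.0 F [-1.07  0.28 -0.32] M [ 0.023 -0.014 -0.05 ] q7 1.31
units [0.02 0.   0.1 ]
wz -0.01
```

arm_command([
  {"x": 0, "y": 0, "z": 0, "wx": 0, "wy": 0, "wz": 0, "fingers": 0.05},
  {"x": 0, "y": 0, "z": 0, "wx": 0, "wy": 0, "wz": 0, "fingers": 0.05},
  {"x": 0, "y": 0, "z": 0, "wx": 0, "wy": 0, "wz": 0, "fingers": 0.05},
  {"x": 0, "y": 0, "z": 0, "wx": 0, "wy": 0, "wz": 0, "fingers": 0.05},
  {"x": 0, "y": 0, "z": 0, "wx": 0, "wy": 0, "wz": 0, "fingers": 0.05},
], newtons=60)

```text
time: 10.35
tool_pos: [0.5026, -0.1626, 0.029]
ee_rot: [0.461, 3.108, -0.0]
ft_force: [-1.0, 0.8, 2.3]
finger_gap: 0.0114
grip_force: 60.3
```

```bash
python3 -c "
from st import *
st()"
```

```text
t 10.35 tcp [ 0.5026 -0.1626  0.029 ] yang 73.13 tilt [ 0.     -0.0002] gap 0.0114 grip 60.3 F [-1.03  0.79  2.28] M [0.154 0.267 0.023] q7 1.31
```

arm_command([
  {"x": 0, "y": 0, "z": 0, "wx": 0, "wy": 0, "wz": 0.5, "fingers": 0.05},
  {"x": 0, "y": 0, "z": 0, "wx": 0, "wy": 0, "wz": 1, "fingers": 0.05},
  {"x": 0, "y": 0, "z": 0, "wx": 0, "wy": 0, "wz": 1.5, "fingers": 0.05},
  {"x": 0, "y": 0, "z": 0, "wx": 0, "wy": 0, "wz": 2, "fingers": 0.05},
  {"x": 0, "y": 0, "z": 0, "wx": 0, "wy": 0, "wz": 2.5, "fingers": 0.05},
  {"x": 0, "y": 0, "z": 0, "wx": 0, "wy": 0, "wz": 3, "fingers": 0.05},
  {"x": 0, "y": 0, "z": 0, "wx": 0, "wy": 0, "wz": 3.5, "fingers": 0.05},
  {"x": 0, "y": 0, "z": 0, "wx": 0, "wy": 0, "wz": 4, "fingers": 0.05},
])

```text
time: 11.15
tool_pos: [0.5023, -0.1631, 0.029]
ee_rot: [-1.099, -2.943, 0.002]
ft_force: [-1.1, -0.6, 3.8]
finger_gap: 0.0113
grip_force: 60.5
```

```bash
python3 -c "
from st import *
st()"
```

```text
t 11.15 tcp [ 0.5023 -0.1631  0.029 ] yang 49.04 tilt [-0.0005 -0.0009] gap 0.0113 grip 60.5 F [-1.09 -0.55  3.83] M [-0.01   0.397  0.219] q7 0.92
```

arm_command([
  {"x": 0, "y": 0, "z": 0, "wx": 0, "wy": 0, "wz": 0.5, "fingers": 0.05},
  {"x": 0, "y": 0, "z": 0, "wx": 0, "wy": 0, "wz": 1, "fingers": 0.05},
  {"x": 0, "y": 0, "z": 0, "wx": 0, "wy": 0, "wz": 1.5, "fingers": 0.05},
  {"x": 0, "y": 0, "z": 0, "wx": 0, "wy": 0, "wz": 2, "fingers": 0.05},
])

```text
time: 11.55
tool_pos: [0.5021, -0.1632, 0.029]
ee_rot: [-1.401, -2.812, 0.002]
ft_force: [-2.3, -0.4, 4.4]
finger_gap: 0.0109
grip_force: 60.5
```

```bash
cat >> st.py <<'E'
def avg(n=8):
    from workcell import camera
    z=[];a=[]
    for i in range(n):
        o=env.get_obs();R=Ro.from_rotvec(o["ee_rot"]).as_matrix();z.append(o["wrist_torque"][2]);a.append(np.degrees(np.arctan2(R[1,1],R[0,1])));camera("top")
    k=np.radians(73.13-np.mean(a))%(2*np.pi)+.27
    print("t",o["time"],"Mz",np.round(z,3),"mean",np.mean(z).round(4),"knob",k.round(3),"F",o["ft_force"].round(1),"q7",o["joint_positions"][6].round(2))
E
python3 -c "
from st import *
avg()"
```

```text
t 11.9 Mz [ 0.186  0.045 -0.039 -0.052 -0.057 -0.009 -0.049  0.047] mean 0.009 knob 0.899 F [-3.4 -0.2  6.1] q7 0.72
```

arm_command([
  {"x": 0, "y": 0, "z": 0, "wx": 0, "wy": 0, "wz": 0.4, "fingers": 0.05},
  {"x": 0, "y": 0, "z": 0, "wx": 0, "wy": 0, "wz": 0.8, "fingers": 0.05},
  {"x": 0, "y": 0, "z": 0, "wx": 0, "wy": 0, "wz": 1.2, "fingers": 0.05},
])

```text
time: 12.25
tool_pos: [0.502, -0.1633, 0.029]
ee_rot: [-1.573, -2.719, 0.002]
ft_force: [-3.5, -1.4, 6.3]
finger_gap: 0.0114
grip_force: 60.8
```

```bash
python3 -c "
from st import *
avg(2)"
```

```text
t 12.3 Mz [0.196 0.117] mean 0.1565 knob 1.025 F [-4.3 -2.1  6.1] q7 0.6
```

arm_command([
  {"x": 0, "y": 0, "z": 0, "wx": 0, "wy": 0, "wz": 0.4, "fingers": 0.05},
  {"x": 0, "y": 0, "z": 0, "wx": 0, "wy": 0, "wz": 0.8, "fingers": 0.05},
  {"x": 0, "y": 0, "z": 0, "wx": 0, "wy": 0, "wz": 1.2, "fingers": 0.05},
])

```text
time: 12.65
tool_pos: [0.5019, -0.1634, 0.029]
ee_rot: [-1.74, -2.615, 0.003]
ft_force: [-4.3, -1.5, 6.1]
finger_gap: 0.0113
grip_force: 60.8
```

```bash
python3 - <<'E'
from st import *
avg(2)
from workcell import camera
import cv2
a=camera("scene");np.savez("scene2.npz",**a)
cv2.imwrite('pics/g4.png',cv2.convertScaleAbs(cv2.resize(a["image"][180:250,110:260],None,fx=5,fy=5,interpolation=2),alpha=1.6))
E
```

```text
t 12.7 Mz [0.193 0.198] mean 0.1956 knob 1.151 F [-3.5 -0.9  6.2] q7 0.48
```

View pics/g4.png

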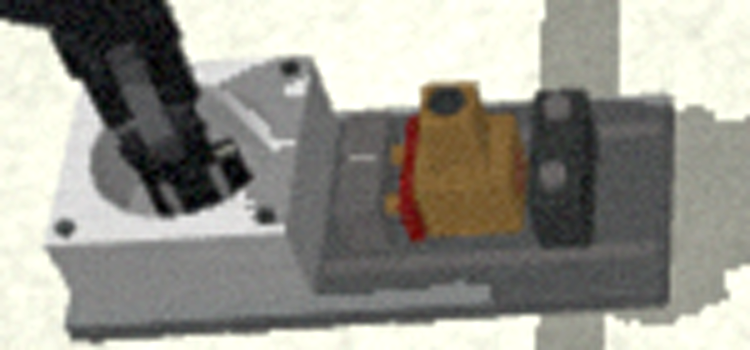

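The scene view shows the red pad touching or nearly touching the valve (crop x≈415). The gap to the stop is about 10 crop px (525 to 535), roughly 4 mm. I'll continue turning.

arm_command([
  {"x": 0, "y": 0, "z": 0, "wx": 0, "wy": 0, "wz": 0.4, "fingers": 0.05},
  {"x": 0, "y": 0, "z": 0, "wx": 0, "wy": 0, "wz": 0.8, "fingers": 0.05},
  {"x": 0, "y": 0, "z": 0, "wx": 0, "wy": 0, "wz": 1.2, "fingers": 0.05},
])

```text
time: 13.1
tool_pos: [0.5017, -0.1635, 0.0289]
ee_rot: [-1.901, -2.5, 0.003]
ft_force: [-4.1, -1.5, 6.6]
finger_gap: 0.0111
grip_force: 60.9
```

```bash
cat > v.py <<'E'
from st import *
from h import *
from workcell import camera
def vis(c=None):
    c=c or camera("scene");im=cv2.resize(c["image"][195:235,180:225],None,fx=8,fy=8,interpolation=2);hsv=cv2.cvtColor(im,cv2.COLOR_BGR2HSV)
    m=cv2.inRange(hsv,(10,110,30),(32,255,255));r=cv2.inRange(hsv,(0,150,30),(8,255,255))
    # rows crossing block front; centroid columns
    M=cv2.moments(m,True);print("brass cx",round(M["m10"]/M["m00"]/8+180,2),"right edge",[round(np.flatnonzero(m[k]).max()/8+180,2) for k in range(120,250,30)],"red area",int((r>0).sum()), "red cx",round(np.nonzero(r)[1].mean()/8+180,2))
E
python3 -c "
from v import *
avg(2);vis(load('scene1'));vis(load('scene2'));vis()"
```

```text
t 13.15 Mz [0.263 0.11 ] mean 0.1865 knob 1.277 F [-4.8 -1.3  6.8] q7 0.37
brass cx 202.44 right edge [np.float64(213.75), np.float64(214.62), np.float64(214.38), np.float64(213.75), np.float64(213.62)] red area 5366 red cx 189.37
brass cx 203.15 right edge [np.float64(214.5), np.float64(215.38), np.float64(214.88), np.float64(214.62), np.float64(214.25)] red area 3729 red cx 192.18
brass cx 203.7 right edge [np.float64(215.0), np.float64(215.25), np.float64(215.0), np.float64(215.38), np.float64(214.88)] red area 3683 red cx 192.82
```

arm_command([
  {"x": 0, "y": 0, "z": 0, "wx": 0, "wy": 0, "wz": 0.4, "fingers": 0.05},
  {"x": 0, "y": 0, "z": 0, "wx": 0, "wy": 0, "wz": 0.8, "fingers": 0.05},
  {"x": 0, "y": 0, "z": 0, "wx": 0, "wy": 0, "wz": 1.2, "fingers": 0.05},
])

```text
time: 13.55
tool_pos: [0.5015, -0.1635, 0.0289]
ee_rot: [-2.054, -2.376, 0.004]
ft_force: [-5.2, -2.0, 7.3]
finger_gap: 0.0113
grip_force: 60.9
```

```bash
python3 -c "
from v import *
avg(2);vis()"
```

```text
t 13.6 Mz [0.251 0.132] mean 0.1915 knob 1.402 F [-4.4 -1.6  7.3] q7 0.25
brass cx 204.14 right edge [np.float64(215.75), np.float64(215.38), np.float64(215.5), np.float64(215.38), np.float64(215.38)] red area 3919 red cx 193.34
```

arm_command([
  {"x": 0, "y": 0, "z": 0, "wx": 0, "wy": 0, "wz": 0.4, "fingers": 0.05},
  {"x": 0, "y": 0, "z": 0, "wx": 0, "wy": 0, "wz": 0.8, "fingers": 0.05},
  {"x": 0, "y": 0, "z": 0, "wx": 0, "wy": 0, "wz": 1.2, "fingers": 0.05},
])

```text
time: 14.0
tool_pos: [0.5014, -0.1635, 0.0289]
ee_rot: [-2.199, -2.242, 0.004]
ft_force: [-5.7, -1.9, 7.4]
finger_gap: 0.0116
grip_force: 61.0
```

```bash
python3 -c "
from v import *
avg(2);vis();vis()"
```

```text
t 14.05 Mz [0.239 0.148] mean 0.1935 knob 1.528 F [-4.8 -2.6  7. ] q7 0.13
brass cx 204.54 right edge [np.float64(215.75), np.float64(215.62), np.float64(215.0), np.float64(215.12), np.float64(216.0)] red area 3520 red cx 193.85
brass cx 204.57 right edge [np.float64(215.88), np.float64(215.62), np.float64(215.5), np.float64(215.12), np.float64(216.12)] red area 3767 red cx 193.64
```

arm_command([
  {"x": 0, "y": 0, "z": 0, "wx": 0, "wy": 0, "wz": 0.4, "fingers": 0.05},
  {"x": 0, "y": 0, "z": 0, "wx": 0, "wy": 0, "wz": 0.8, "fingers": 0.05},
])

```text
time: 14.4
tool_pos: [0.5013, -0.1635, 0.029]
ee_rot: [-2.291, -2.148, 0.004]
ft_force: [-5.5, -1.8, 7.2]
finger_gap: 0.0111
grip_force: 61.0
```

```bash
python3 -c "
from v import *
avg(2);vis();vis()"
```

```text
t 14.45 Mz [0.219 0.109] mean 0.1639 knob 1.612 F [-5.5 -0.1  8.2] q7 0.05
brass cx 204.79 right edge [np.float64(215.75), np.float64(215.38), np.float64(215.5), np.float64(215.38), np.float64(216.5)] red area 3602 red cx 194.09
brass cx 204.82 right edge [np.float64(215.75), np.float64(215.25), np.float64(215.5), np.float64(215.38), np.float64(216.5)] red area 3706 red cx 194.1
```

arm_command([
  {"x": 0, "y": 0, "z": 0, "wx": 0, "wy": 0, "wz": 0.4, "fingers": 0.05},
  {"x": 0, "y": 0, "z": 0, "wx": 0, "wy": 0, "wz": 0.8, "fingers": 0.05},
])

```text
time: 14.8
tool_pos: [0.5011, -0.1635, 0.029]
ee_rot: [-2.379, -2.05, 0.005]
ft_force: [-5.6, -1.7, 7.6]
finger_gap: 0.0113
grip_force: 61.0
```

```bash
python3 -c "
from v import *
avg(2);vis();vis()"
```

```text
t 14.85 Mz [0.21  0.083] mean 0.1463 knob 1.696 F [-6.2 -1.9  8.6] q7 -0.03
brass cx 205.1 right edge [np.float64(215.88), np.float64(215.75), np.float64(215.38), np.float64(215.38), np.float64(216.88)] red area 3364 red cx 194.38
brass cx 205.12 right edge [np.float64(215.75), np.float64(215.62), np.float64(215.38), np.float64(215.12), np.float64(216.75)] red area 3534 red cx 194.39
```

arm_command([
  {"x": 0, "y": 0, "z": 0, "wx": 0, "wy": 0, "wz": 0.4, "fingers": 0.05},
  {"x": 0, "y": 0, "z": 0, "wx": 0, "wy": 0, "wz": 0.8, "fingers": 0.05},
])

```text
time: 15.2
tool_pos: [0.501, -0.1635, 0.029]
ee_rot: [-2.463, -1.949, 0.005]
ft_force: [-6.1, -1.2, 8.7]
finger_gap: 0.0109
grip_force: 61.1
```

```bash
python3 -c "
from v import *
avg(2);vis();vis()"
```

```text
t 15.25 Mz [0.186 0.109] mean 0.1473 knob 1.779 F [-6.6 -1.3  7.5] q7 -0.11
brass cx 205.29 right edge [np.float64(215.75), np.float64(215.5), np.float64(215.12), np.float64(215.12), np.float64(216.62)] red area 3772 red cx 194.76
brass cx 205.26 right edge [np.float64(215.75), np.float64(215.5), np.float64(215.12), np.float64(215.12), np.float64(216.75)] red area 4082 red cx 194.75
```

arm_command([
  {"x": 0, "y": 0, "z": 0, "wx": 0, "wy": 0, "wz": 0.4, "fingers": 0.05},
  {"x": 0, "y": 0, "z": 0, "wx": 0, "wy": 0, "wz": 0.8, "fingers": 0.05},
])

```text
time: 15.6
tool_pos: [0.5009, -0.1635, 0.029]
ee_rot: [-2.542, -1.844, 0.005]
ft_force: [-5.7, -2.2, 8.4]
finger_gap: 0.0113
grip_force: 61.1
```

```bash
python3 -c "
from v import *
avg(2);vis();vis()"
```

```text
t 15.65 Mz [0.24  0.122] mean 0.1809 knob 1.863 F [-6.4 -1.6  7.9] q7 -0.19
brass cx 205.51 right edge [np.float64(215.75), np.float64(215.5), np.float64(215.12), np.float64(215.5), np.float64(216.88)] red area 3762 red cx 195.07
brass cx 205.5 right edge [np.float64(215.75), np.float64(215.62), np.float64(215.38), np.float64(215.12), np.float64(216.62)] red area 3447 red cx 195.19
```

arm_command([
  {"x": 0, "y": 0, "z": 0, "wx": 0, "wy": 0, "wz": 0.4, "fingers": 0.05},
  {"x": 0, "y": 0, "z": 0, "wx": 0, "wy": 0, "wz": 0.7, "fingers": 0.05},
])

```text
time: 16.0
tool_pos: [0.5008, -0.1634, 0.0289]
ee_rot: [-2.608, -1.749, 0.006]
ft_force: [-6.9, -1.7, 9.4]
finger_gap: 0.0114
grip_force: 61.2
```

```bash
cat >> v.py <<'E'
def neck(c=None):
    c=c or camera("scene");im=cv2.resize(c["image"][190:206,185:217],None,fx=8,fy=8,interpolation=2);hsv=cv2.cvtColor(im,cv2.COLOR_BGR2HSV)
    m=cv2.inRange(hsv,(10,110,30),(32,255,255));b=c["image"].astype(float)
    L=[np.flatnonzero(m[k]) for k in range(66,98,4)]
    l=np.mean([q.min() for q in L])/8+185;r=np.mean([q.max() for q in L])/8+185
    R=c["image"][205:226,185:205].astype(float);w=np.clip(R[:,:,2]-1.6*np.maximum(R[:,:,1],R[:,:,0]),0,None);rc=(w.sum(0)*np.arange(185,205)).sum()/w.sum()
    print("neck L,R",l.round(2),r.round(2),"mid",((l+r)/2).round(2),"red",rc.round(2),"diff",((l+r)/2-rc).round(2))
E
python3 -c "
from v import *
avg(2);neck(load('scene1'));neck(load('scene2'));neck();neck();vis()"
```

```text
t 16.05 Mz [0.245 0.119] mean 0.1818 knob 1.936 F [-7.4 -1.2  9.4] q7 -0.26
neck L,R 194.03 204.83 mid 199.43 red 188.7 diff 10.73
neck L,R 194.72 205.52 mid 200.12 red 191.43 diff 8.69
neck L,R 198.19 208.81 mid 203.5 red 194.74 diff 8.76
neck L,R 198.27 208.86 mid 203.56 red 194.75 diff 8.81
brass cx 205.72 right edge [np.float64(215.88), np.float64(215.5), np.float64(215.12), np.float64(215.5), np.float64(216.75)] red area 3480 red cx 195.49
```

arm_command([
  {"x": -0.01, "y": -0.03, "z": -0.02, "wx": 0, "wy": 0, "wz": 0.3, "fingers": 0.05},
  {"x": -0.02, "y": -0.05, "z": -0.04, "wx": 0, "wy": 0, "wz": 0.7, "fingers": 0.05},
])

```text
time: 16.45
tool_pos: [0.5006, -0.1634, 0.0291]
ee_rot: [2.672, 1.652, -0.001]
ft_force: [0.6, -2.4, -5.7]
finger_gap: 0.0111
grip_force: 59.3
```

```bash
python3 -c "
from v import *
avg(2);neck();neck();vis()"
```

```text
t 16.5 Mz [0.202 0.109] mean 0.1557 knob 2.01 F [-1.3 -2.9 -1.7] q7 -0.33
neck L,R 198.48 209.19 mid 203.84 red 195.07 diff 8.76
neck L,R 198.48 209.19 mid 203.84 red 195.07 diff 8.76
brass cx 205.87 right edge [np.float64(215.88), np.float64(215.5), np.float64(215.25), np.float64(215.0), np.float64(216.75)] red area 3496 red cx 195.71
```

arm_command([
  {"x": 0, "y": 0, "z": 0, "wx": 0, "wy": 0, "wz": 0.3, "fingers": 0.05},
  {"x": 0, "y": 0, "z": 0, "wx": 0, "wy": 0, "wz": 0.7, "fingers": 0.05},
])

```text
time: 16.9
tool_pos: [0.5006, -0.1633, 0.0291]
ee_rot: [-2.732, -1.552, 0.002]
ft_force: [-0.3, -4.8, -7.1]
finger_gap: 0.0112
grip_force: 59.1
```

```bash
python3 -c "
from v import *
avg(2);neck();neck();vis()"
```

```text
t 16.95 Mz [0.215 0.134] mean 0.1747 knob 2.085 F [-0.3 -4.9 -7.8] q7 -0.4
neck L,R 198.47 209.19 mid 203.83 red 195.12 diff 8.7
neck L,R 198.5 209.22 mid 203.86 red 195.08 diff 8.78
brass cx 205.95 right edge [np.float64(215.88), np.float64(215.5), np.float64(215.38), np.float64(215.25), np.float64(216.5)] red area 3864 red cx 195.76
```

The neck has stopped moving, so the valve met the stop at a knob angle of about 2.01 rad. For 12 N I need about 0.30 rad beyond that. I'll keep turning in small steps and watch the torque.

arm_command([
  {"x": 0, "y": 0, "z": 0.01, "wx": 0, "wy": 0, "wz": 0.3, "fingers": 0.05},
  {"x": 0, "y": 0, "z": 0.02, "wx": 0, "wy": 0, "wz": 0.7, "fingers": 0.05},
])

```text
time: 17.35
tool_pos: [0.5005, -0.1632, 0.029]
ee_rot: [-2.786, -1.452, 0.002]
ft_force: [-2.0, -4.8, -3.2]
finger_gap: 0.0114
grip_force: 59.6
```

```bash
python3 -c "
from v import *
avg(2);neck();vis()"
```

```text
t 17.4 Mz [0.301 0.109] mean 0.205 knob 2.157 F [-1.6 -4.1 -4.8] q7 -0.47
neck L,R 199.58 209.17 mid 204.38 red 195.14 diff 9.24
brass cx 206.05 right edge [np.float64(215.75), np.float64(215.75), np.float64(215.25), np.float64(215.25), np.float64(216.75)] red area 3245 red cx 195.73
```

arm_command([
  {"x": 0, "y": 0, "z": 0, "wx": 0, "wy": 0, "wz": 0.3, "fingers": 0.05},
  {"x": 0, "y": 0, "z": 0, "wx": 0, "wy": 0, "wz": 0.7, "fingers": 0.05},
])

```text
time: 17.75
tool_pos: [0.5004, -0.1632, 0.0291]
ee_rot: [-2.837, -1.35, 0.003]
ft_force: [-2.0, -5.0, -2.8]
finger_gap: 0.0112
grip_force: 59.5
```

```bash
python3 -c "
from v import *
avg(2);neck();vis()"
```

```text
t 17.8 Mz [0.307 0.205] mean 0.256 knob 2.23 F [-2.6 -4.3 -4. ] q7 -0.54
neck L,R 198.5 209.19 mid 203.84 red 195.14 diff 8.7
brass cx 206.12 right edge [np.float64(216.0), np.float64(215.88), np.float64(215.5), np.float64(215.12), np.float64(216.75)] red area 3872 red cx 195.72
```

arm_command([
  {"x": 0, "y": 0, "z": 0, "wx": 0, "wy": 0, "wz": 0.3, "fingers": 0.05},
])

```text
time: 18.05
tool_pos: [0.5004, -0.1631, 0.0291]
ee_rot: [-2.857, -1.306, 0.003]
ft_force: [-2.2, -4.1, -4.6]
finger_gap: 0.0115
grip_force: 59.5
```

```bash
python3 -c "
from v import *
avg(1)"
```

```text
t 18.05 Mz [0.295] mean 0.2949 knob 2.26 F [-2.2 -4.1 -4.6] q7 -0.57
```

arm_command([
  {"x": 0, "y": 0, "z": 0, "wx": 0, "wy": 0, "wz": 0.3, "fingers": 0.05},
])

```text
time: 18.2
tool_pos: [0.5004, -0.1631, 0.0291]
ee_rot: [-2.877, -1.261, 0.003]
ft_force: [-2.5, -4.9, -4.0]
finger_gap: 0.0112
grip_force: 59.5
```

```bash
python3 -c "
from v import *
avg(8);neck();vis()"
```

```text
t 18.55 Mz [0.356 0.218 0.137 0.115 0.147 0.134 0.139 0.089] mean 0.1669 knob 2.291 F [-2.2 -5.9 -4.5] q7 -0.6
neck L,R 198.48 209.25 mid 203.87 red 195.11 diff 8.75
brass cx 206.15 right edge [np.float64(215.88), np.float64(215.62), np.float64(215.38), np.float64(215.12), np.float64(216.62)] red area 3565 red cx 195.82
```

Geometry puts the grip at about 11 N, and the torque reads slightly higher, so it's close to 12 N. I'll release the knob and withdraw.

arm_command([
  {"x": 0, "y": 0, "z": 0, "wx": 0, "wy": 0, "wz": 0, "fingers": 0.25},
  {"x": 0, "y": 0, "z": 0, "wx": 0, "wy": 0, "wz": 0, "fingers": 0.25},
  {"x": 0, "y": 0, "z": 0, "wx": 0, "wy": 0, "wz": 0, "fingers": 0.25},
  {"x": 0, "y": 0, "z": 0, "wx": 0, "wy": 0, "wz": 0, "fingers": 0.25},
  {"x": 0, "y": 0, "z": -0.4, "wx": 0, "wy": 0, "wz": 0, "fingers": 0.25},
  {"x": 0, "y": 0, "z": -1, "wx": 0, "wy": 0, "wz": 0, "fingers": 0.25},
  {"x": 0, "y": 0, "z": -2, "wx": 0, "wy": 0, "wz": 0, "fingers": 0.25},
  {"x": 0, "y": 0, "z": -3.5, "wx": 0, "wy": 0, "wz": 0, "fingers": 0.25},
  {"x": 0, "y": 0, "z": -5, "wx": 0, "wy": 0, "wz": 0, "fingers": 0.25},
  {"x": 0, "y": 0, "z": -6, "wx": 0, "wy": 0, "wz": 0, "fingers": 0.25},
  {"x": 0, "y": 0, "z": -6, "wx": 0, "wy": 0, "wz": 0, "fingers": 0.25},
])

```text
time: 19.8
tool_pos: [0.5042, -0.1632, 0.1853]
ee_rot: [2.871, 1.258, 0.011]
ft_force: [0.1, -0.2, -0.2]
finger_gap: 0.021
grip_force: 0.0
```

```bash
python3 - <<'E'
from v import *
st();neck();vis()
a=camera("scene");np.savez("scene3.npz",**a)
cv2.imwrite('pics/g5.png',cv2.convertScaleAbs(cv2.resize(a["image"][180:250,110:260],None,fx=5,fy=5,interpolation=2),alpha=1.6))
E
```

```text
t 19.8 tcp [ 0.5042 -0.1632  0.1853] yang -42.66 tilt [ 0.0091 -0.0039] gap 0.021 grip 0.0 F [ 0.1  -0.18 -0.18] M [0.006 0.032 0.014] q7 -0.52
neck L,R 198.3 209.27 mid 203.78 red 195.1 diff 8.68
brass cx 206.07 right edge [np.float64(215.88), np.float64(215.5), np.float64(215.12), np.float64(215.0), np.float64(216.38)] red area 3489 red cx 195.76
```

View pics/g5.png

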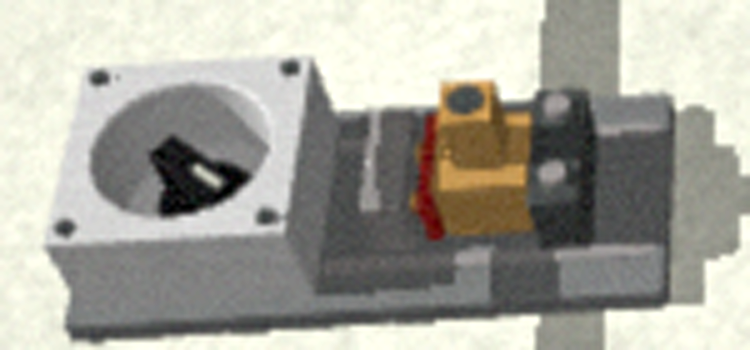

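The picture shows the valve upright and square, seated against the stop with the red pad on it, and the gripper clear. As a last check I'll measure the pad compression from the jaw strip to the pad.

```bash
python3 - <<'E'
from h import *
for n,a,b in(("scene1",176,187),("scene3",180,190)):
    I=load(n)["image"].astype(float)
    out=[]
    for r in range(205,221):
        row=I[r];g=row[a:b].mean(1);w=np.clip(g-np.median(g)-6,0,None);p=(w*np.arange(a,b)).sum()/max(w.sum(),1e-6)
        s=np.arange(186,204);rw=np.clip(row[186:204,2]-1.6*row[186:204,:2].max(1),0,None);q=(rw*s).sum()/max(rw.sum(),1e-6)
        # right (front) unaffected: also left edge at half max of red
        k=np.flatnonzero(rw>rw.max()/2)[0];le=s[k]-(rw[k]-rw.max()/2)/(rw[k]-rw[k-1]+1e-6)
        out.append((p,q,le))
    o=np.array(out);print(n,np.median(o[:,1]-o[:,0]).round(2),np.median(o[:,2]-o[:,0]).round(2));print((o[:,2]-o[:,0]).round(1))
E
```

```text
scene1 8.38 6.13
[6.1 6.1 6.1 6.3 5.9 6.  6.3 6.4 6.3 6.3 6.2 5.7 5.5 6.2 6.1 6.1]
scene3 11.22 10.12
[10.  10.1 10.3 10.3 10.7 10.6 10.4 10.5 10.1 10.1 10.1 10.1 10.3  9.9
 10.   9.9]
```

```bash
python3 -c "
from workcell import env
print(env.job_done())"
```

```text
the job is handed in; nothing more can be done
None
```

The valve body is clamped upright and square against the back stop at an estimated 11–12 N. That figure comes from knob travel past contact and a noisy torque rise; a camera check of pad compression was inconclusive. The gripper is clear, and the job was handed in at about 20 s.

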